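Clamp a vial, release the safety catch and hold the stoppering press shut

TASK

On the stoppering press, turn the crank with the yellow knob clockwise until the jaw clamps the vial firmly in its V. Then flip the red safety catch outwards, well away from the lever it blocks, and pull the lever by its green cross grip all the way towards the robot so that the ram presses the stopper into the vial. Finish while still holding the lever fully pulled (it springs back if let go), with the vial still clamped upright, the catch still flipped away, and the other things on the bench and the press left where they stand.

Things in the scene. Friction and masses are not known exactly. Their poses are not given: they have to be found in the camera images.
- press: The stoppering press, fixed: white base plate 190 (x) x 400 (y) x 20 mm, blue press head on two steel posts in the middle (top 165 mm above the bench), pull lever with green grip on its right (-y), crank on its left (+y). Origin: underside of the plate at bench height (plate spans x -105..85, y -205..195 mm). x points away from the robot, y to the robot's left, turned by up to 0.25 rad.
- crank (a joint): Angle of the clamp crank about its upright axis (rad), 0 to a hard stop at 3.0; GROWS clockwise seen from above, closing the jaw 12 mm per rad. At 0 the crank arm points along the press's -x, at 1.57 along +y, at 3.0 nearly along +x. Starts at 0 to 0.7. Friction (4 N at the knob; 7 N needed near the stop) keeps it where it is left, jaw loaded.
- crank_axis (a point): Point on the crank's upright axis, at the mid height of its knob (134 mm above the bench). The knob runs round it on a circle of 45 mm radius.
- knob_mid (a point): Middle of the yellow crank knob: upright cylinder 20 mm diameter, 36 mm tall (116 to 152 mm above the bench), free to spin on the crank arm, which lies directly under it (top of the arm 115 mm).
- jaw (a joint): Travel of the steel clamp jaw (m), 0 = open; it slides along the press's -y onto the vial. Its rubber pad (34 x 36 mm, on springs of 2 N/mm) meets a vial seated in the V at about 0.030 and is fully tight (12 N) at 0.036, the crank's stop.
- vial: The amber glass vial to be stoppered: 31 mm diameter, 55 mm tall, loose, standing on the base plate (origin: centre of its underside, 20 mm above the bench) between the jaw and the fixed steel V, under the ram. It may stand up to 6 mm off the V; the jaw pushes it home. A white stopper sits half way in its mouth.
- stopper (a joint): How far the white stopper (19 mm disc) has been pressed down into the vial's mouth (m): 0 at the start (8 mm proud), about 0.0075 when the lever is fully pulled. Pressing takes 5 N; it stays where it is pressed.
- catch (a joint): Angle of the red safety catch (rad): 0 to 0.2 at the start, leaning inwards (+y) across the front of the lever, which it blocks; 1.6 = flipped fully outwards (stop). Its hinge is level, along the press's x. At 0 the flap leans 0.55 rad from upright towards +y, at 0.55 it is upright, at 1.6 it leans 1.05 rad towards -y. Stiff hinge (about 1 N at the edge): stays where it is left.
- catch_tab (a point): Middle of the free edge of the front part of the red catch, the place to push it, clear of the lever. The catch is a flat flap 58 mm along the press's x, 6 mm thick; its free edge is 53 mm from the hinge, 143 to 149 mm above the bench. From this point it reaches 15 mm towards the press's -x and 43 mm towards +x.
- catch_hinge (a point): Point on the hinge line of the catch, 98 mm above the bench, in the same cross-section (press x) as catch_tab.
- lever (a joint): Angle of the pull lever (rad): 0 = at rest, leaning 0.25 rad away from the robot (press +x); 0.7 = pulled fully towards the robot (press -x), its hard stop, leaning 0.45 rad that way. A spring drives it back to 0: about 4 N at the grip at the start, 10 N at the end. With the catch closed it moves less than 0.2.
- lever_grip (a point): Centre of the green cross grip on top of the lever: a level bar along the press's y, 24 mm diameter, 72 mm long with round ends, on a steel rod of 9 mm diameter, 130 mm from the pivot (176 mm above the bench at rest, 167 mm when fully pulled). It swings in an arc towards the press's -x.
- lever_pivot (a point): Point on the lever's pivot axis, 50 mm above the bench, right below the path of the grip; the axis is level and runs along the press's y.
- spare_vial: A twin of the vial (31 mm diameter, 55 mm tall, no stopper) standing loose on the front part of the base plate; a bystander.
- media_bottle: Glass bottle with orange cap, 76 mm diameter, 150 mm tall; a bystander (origin: centre of its underside).
- wipe_can: White and green canister, 90 mm diameter, 150 mm tall; a bystander (origin: centre of its underside).
- beaker: Clear plastic beaker, 84 mm diameter, 95 mm tall; a bystander (origin: centre of its underside).
- tip_box: White box with green tip rack, 85 x 120 x 62 mm; a bystander (origin: centre of its underside).
- dish: Clear round dish with yellow filling, 90 mm diameter, 14 mm tall; a bystander (origin: centre of its underside).
- marker: White marker pen with blue cap, 110 mm long, lying on the bench; a bystander.

How it is judged:
On the way, in this order (a step that is already met when the one before it is completed fails the run):
1. the jaw clamps the vial (jaw travel over 30.5 mm and more than 3 N on the vial) (value of joint jaw above 0.0305 m and contact force between jaw and vial above 3 N), for 0.2 s.
2. the safety catch is flipped outwards past 1.2 rad (value of joint catch above 1.2 rad), for 0.2 s.
3. the gripper holds the lever pulled past 0.62 rad, the stopper pressed in more than 5 mm (value of joint lever above 0.62 rad and value of joint stopper above 0.005 m and contact force between the fingers and lever above 2 N), for 0.3 s.
At the end, for the whole second after the job is handed in: Jaw travel over 30.5 mm with more than 3 N on the vial, vial within 0.1 rad of upright, catch past 1.2 rad, lever past 0.62 rad and at rest, held there by the gripper with more than 2 N, stopper pressed in more than 5 mm (all of step 1 and all of step 3 and value of joint catch above 1.2 rad and angle between vial's own z axis and vertical below 0.1 rad and velocity of joint lever below 0.1 rad/s); the arm keeps its last pose, push and grip.
It fails at once if the vial is tipped by more than 0.4 rad (angle between vial's own z axis and vertical above 0.4 rad).
It fails at once if another thing is moved by more than 30 mm (distance of any of media_bottle, wipe_can, beaker, tip_box, dish, marker, spare_vial from where it was at the start of the episode above 0.03 m).
It fails at once if the spare vial is knocked over (angle between spare_vial's own z axis and vertical above 0.4 rad).
It also fails if it takes over 64 s, if anything falls off the work surface, if the arm or the gripper's body presses on something with over 40 N, if the wrist force passes 120 N, or if a joint passes its speed limit or range.

ROBOT

A 6-joint arm with a two-finger parallel gripper is mounted at the origin on the work surface. World frame = base frame: x ahead of the robot, y to its left, z up, the work surface at z = 0. Lengths are in m, angles in rad, forces in N, time in s.
With the tool pointing down it reaches from about 0.35 to 0.85 m from the base axis. Payload 8.1 kg.
Tool frame: the origin (TCP) lies at the very end of the fingers, on their centre line; the grasp point (between the pads) lies 19 mm behind it; z points along the fingers, y is the line along which they close (so a half turn about z gives the same grasp; the last joint's range is limited). The gripper opens to 93 mm and grips with 3 to 60 N. Pads are 15 mm wide; open, the fingers measure 128 mm over their backs; the gripper's body (75 mm by 188 mm) begins 65 mm behind the grasp point.
Start: joints at [1.072, 0.13, 1.488, -0, 1.523, -0.085], TCP at [0.241, 0.549, 0.188] pointing down, gripper open.
Joint ranges: [-2.96, 2.96], [-0.89, 2.26], [0.02, 2.5], [-1.34, 4.48], [0, 2.73], [-2.66, 2.66]. Speed limits (rad/s): [2.39, 2.39, 2.79, 3.14, 3.14, 3.14].

INTERFACE

Orientations are given as a rotation vector (axis times angle).
In Python, from plant import monitor, eyes, ticket gives the robot as it stands.
- The arm moves only by the tool arm_command, never from a script. Its argument "deltas" is a list that holds one entry, the list of rows, each a list of 6 numbers: the shift along the world's x, y, z in cm, then the turn, a rotation vector about the world's x, y, z in degrees. In form: [[[tx, ty, tz, rx, ry, rz], ...]]. A call has 1 to 12 rows; each row shifts and turns the commanded pose from where the row before left it; what a row does not reach is not made up. A row lasts 1/12 s, in which the tool goes at most 41.7 mm and 7.16 degrees, less where a joint would pass 70% of its speed; a pose out of reach is approached as far as the arm can. A call is refused whole if a number of a shift passes 4.17 or a number of a turn 7.16, either way. A call with a gripper value outside its range is refused whole. "gripper" is the opening, from -1 (shut) to 1 (fully open), set as the call begins (left out, the last holds). The fingers move at their own pace and stop on an object; "squeeze" is the grip in N (left out, the last holds). Time passes only in rows, so rows that do not move let the fingers close. It gives the time, the measured TCP pose, the force, the opening and the grip force at its end, in the units of the state.
- monitor.read_state(): the state, without advancing time (a new reading comes with each control period).
- eyes.read_camera(name): name is "scene" or "top"; returns the picture (480x640x3 uint8, blue, green, red); there is no depth.
- eyes.camera_model(name): a dict with "fx", "fy", "cx", "cy" (pixels), "rvec" (rotation vector, rad) and "tvec" (3), from world to camera coordinates, as OpenCV has them. Camera axes: x right, y down, z forward; pixel columns grow to the right and rows downward; lengths in m; the calibration is good to about 2 mm. A picture is of the moment at which its call begins. camera_model takes no time and is no camera call.
- ticket.close_job(): hands the job in; it is judged then, once.
The state is a dict: "t": time; "q": joint angles; "dq": joint speeds; "joint_torque": joint torques, N m; "tool_pos": TCP position; "orientation": TCP orientation; "force": force on the tool from outside, world axes, zero at the start; "wrist_torque": the same for the moment, N m; "opening": finger opening in m; "gripper_force": force on a finger pad.
Only numpy, scipy, OpenCV 4.12 (cv2) and the standard library are available. Lean on these libraries where they do the work, as an engineer would, in place of code of your own. Each camera call takes 0.05 s, during which the arm holds its last target. There are 200 camera calls.

## Working session

There is one attempt and no reset: what is moved stays moved. The work goes in short steps, Python scripts to look and compute and a tool call to move; the robot and the scene stay as the last step left them, time stands still between calls to the robot, and variables do not carry over. Pictures are saved under pics/ and viewed, at most 10 in all, crops included, and the job is handed in when it is done.

Besides the shell and the picture viewer there is one more tool, called after "Request:" by a JSON object that holds its "name" and its "arguments". arm_command: Moves the arm, as the interface text tells. Its arguments: {"type":"object","properties":{"deltas":{"type":"array"},"gripper":{"type":"number"},"squeeze":{"type":"number"}},"required":["deltas"]}

```bash
mkdir -p pics; ls
cat > h.py <<'E'
import numpy as np,cv2
from plant import monitor,eyes,ticket
def snap(cam,name,crop=None,k=1):
    im=eyes.read_camera(cam)
    cv2.imwrite('pics/full_'+name+'.png',im)
    if crop: x0,y0,x1,y1=crop; im=im[y0:y1,x0:x1]
    if k!=1: im=cv2.resize(im,None,fx=k,fy=k,interpolation=cv2.INTER_CUBIC)
    cv2.imwrite('pics/'+name+'.png',im)
def cam(c):
    m=eyes.camera_model(c);R=cv2.Rodrigues(np.array(m['rvec'],float))[0];t=np.array(m['tvec'],float).ravel()
    return m,R,t
def at_z(c,u,v,z):
    m,R,t=cam(c);d=R.T@np.array([(u-m['cx'])/m['fx'],(v-m['cy'])/m['fy'],1]);o=-R.T@t
    return o+d*(z-o[2])/d[2]
def proj(c,p):
    m,R,t=cam(c);q=R@np.array(p,float)+t;return np.array([m['fx']*q[0]/q[2]+m['cx'],m['fy']*q[1]/q[2]+m['cy']])
E
python3 - <<'E'
from h import *
snap('top','a');snap('scene','b')
for c in('top','scene'):
    m,R,t=cam(c);print(c,-R.T@t,m['fx'],R[2])
print(monitor.read_state())
E
```

```text
pics
top [0.31210027 0.01305497 1.22233799] 488.54701001138966 [ 0.17811213 -0.00910336 -0.98396809]
scene [1.11820096 0.2535872  0.84955876] 454.5749908737517 [-0.61939512 -0.25644625 -0.74201416]
{'t': 0.1, 'q': array([ 1.07160278e+00,  1.31046615e-01,  1.48916049e+00, -3.11336643e-05,
        1.52299993e+00, -8.53808068e-02]), 'dq': array([-4.52905877e-05, -1.84752903e-03, -1.96601517e-03,  2.69394110e-03,
       -7.94627937e-04, -3.35310882e-04]), 'joint_torque': array([ 1.99624388e-03, -5.61341965e+01, -4.93094587e+01,  7.71282194e-02,
        2.92023324e-02, -7.66438075e-05]), 'tool_pos': array([0.24097541, 0.54887517, 0.18722113]), 'orientation': array([-6.45295601e-01, -3.07415949e+00,  2.44204221e-03]), 'force': array([-0.14731958,  0.36297077,  0.107639  ]), 'wrist_torque': array([ 0.04035002,  0.02617909, -0.03590532]), 'gripper_force': 0.0, 'opening': 0.09298347308596452}
```

View pics/a.png

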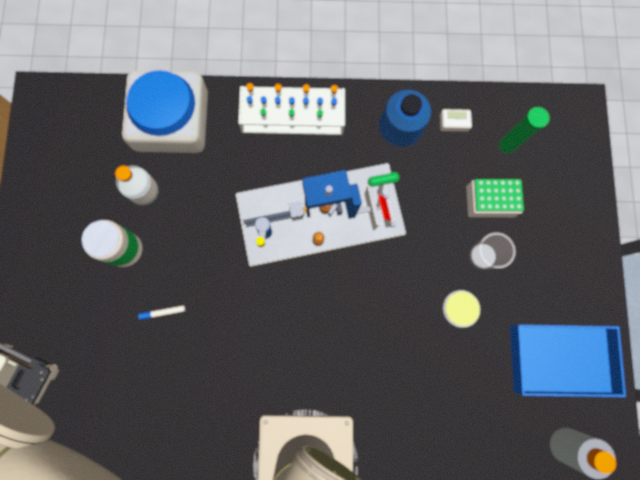

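View pics/b.png

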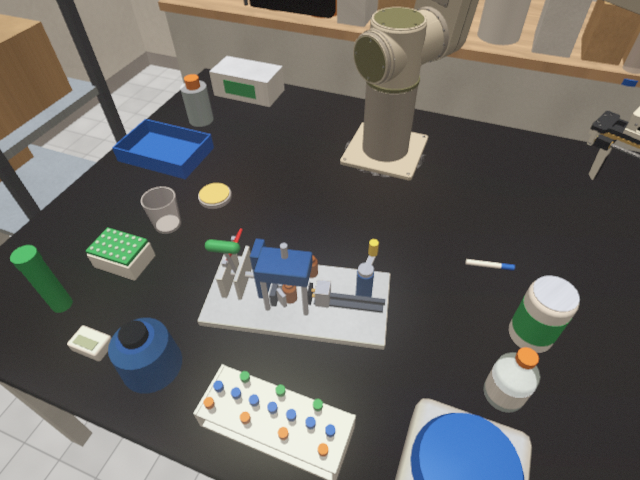

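The top view shows the plate with corners near (236,193), (388,163), (406,235) and (250,265). The knob is at about (260,242), the green grip at (384,180) and the catch at (384,208). I'll enlarge both views.

Run:
```python
import cv2
a=cv2.imread('pics/full_a.png');b=cv2.imread('pics/full_b.png')
cv2.imwrite('pics/a2.png',cv2.resize(a[155:275,230:415],None,fx=4.3,fy=4.3,interpolation=cv2.INTER_CUBIC))
cv2.imwrite('pics/b2.png',cv2.resize(b[220:345,200:400],None,fx=4,fy=4,interpolation=cv2.INTER_CUBIC))
```

```text
(no output)
```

View pics/a2.png

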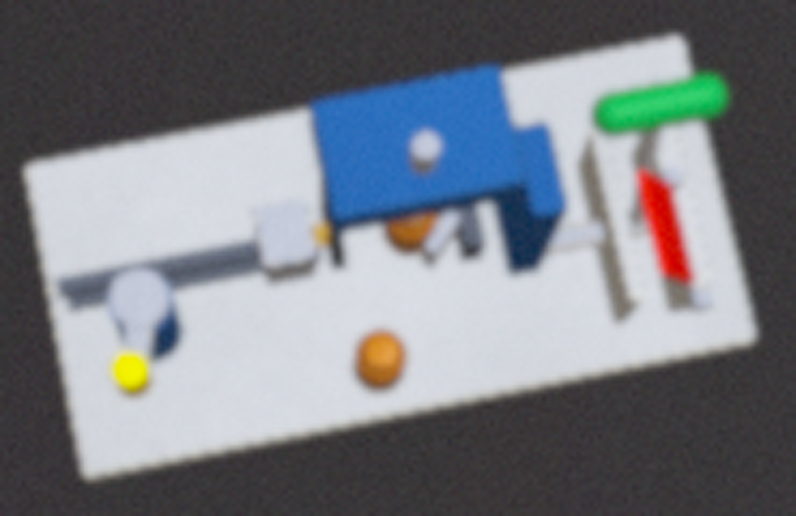

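View pics/b2.png

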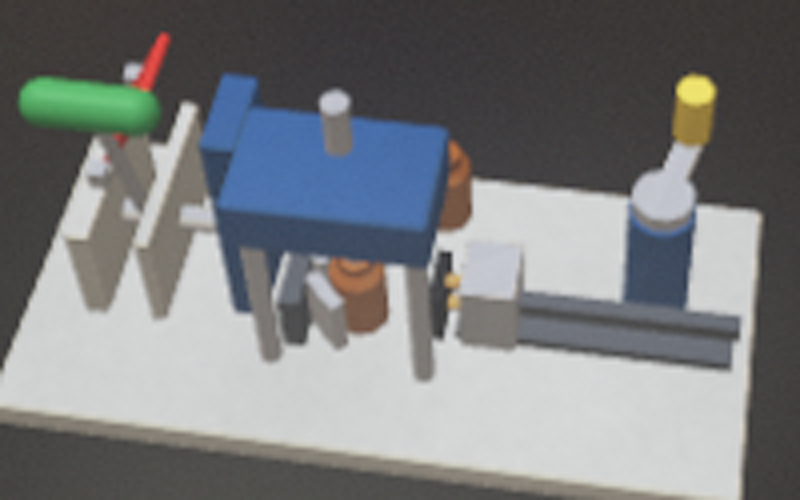

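The enlarged crops give these pixels:
- **Top crop:** plate corners (25,163), (683,36), (757,343), (87,478). Knob (131,371), hub (141,295), grip centre (663,103), catch strip from (655,172) to (680,280).
- **Scene crop:** knob top (696,90), grip centre (89,105), catch tip (165,38).

Run:
```python
from h import *
np.set_printoptions(precision=4,suppress=True)
T=lambda u,v,z:at_z('top',230+(u-1.65)/4.3,155+(v-1.65)/4.3,z)
S=lambda u,v,z:at_z('scene',200+(u-1.5)/4,220+(v-1.5)/4,z)
C=[T(25,163,.02),T(683,36,.02),T(757,343,.02),T(87,478,.02)]
for c in C:print(c)
L=[(.085,.195),(.085,-.205),(-.105,-.205),(-.105,.195)]
A=np.array(L);B=np.array(C)[:,:2];ca,cb=A.mean(0),B.mean(0)
U,s,V=np.linalg.svd((A-ca).T@(B-cb));R=(U@V).T
o=cb-R@ca;yaw=np.arctan2(R[1,0],R[0,0]);print('press',o,yaw,[np.linalg.norm(R@np.array(a)+o-b) for a,b in zip(A,B)])
# scene check corners
P=lambda p:R.T@(np.array(p)[:2]-o)
print('sc corner',P(S(762,210,.02)),P(S(745,490,.0)), P(S(0,408,.02)))
for n,p in dict(knobT=T(131,371,.152),knobS=S(696,90,.152),hubT=T(141,295,.112),hubS=S(664,194,.112),gripT=T(663,103,.176),gripS=S(89,105,.176),catchA=T(643,172,.146),catchB=T(680,280,.146),catchSa=S(165,38,.146),spareT=T(380,350,.075)).items():print(n,p,P(p))
```

```text
[0.6493 0.1904 0.02  ]
[ 0.7364 -0.2001  0.02  ]
[ 0.5496 -0.2413  0.02  ]
[0.4627 0.1465 0.02  ]
press [ 0.6082 -0.0191] 0.22058075078663192 [np.float64(0.0010644409628537506), np.float64(0.0005633610136789752), np.float64(0.0012593792458253407), np.float64(0.0017461099313622007)]
sc corner [-0.1052  0.1955] [0.0659 0.1984] [ 0.0871 -0.1965]
knobT [0.5023 0.1113 0.152 ] [-0.0748  0.1504]
knobS [0.5038 0.1122 0.152 ] [-0.0731  0.151 ]
hubT [0.5512 0.1111 0.112 ] [-0.0271  0.1395]
hubS [0.5434 0.1102 0.112 ] [-0.0349  0.1403]
gripT [ 0.6447 -0.1617  0.176 ] [ 0.0045 -0.1471]
gripS [ 0.6416 -0.1604  0.176 ] [ 0.0016 -0.1453]
catchA [ 0.6159 -0.1557  0.146 ] [-0.0223 -0.135 ]
catchB [ 0.5576 -0.1747  0.146 ] [-0.0834 -0.1408]
catchSa [ 0.5639 -0.165   0.146 ] [-0.0751 -0.1327]
spareT [ 0.5306 -0.0195  0.075 ] [-0.0758  0.0166]
```

Request:
{"name": "arm_command", "arguments": {"deltas": [[[0.5, -1, 3, 0, 0, 0], [2, -3.2, 1.5, 0, 0, 4], [2, -3.2, 1, 0, 0, 4], [2, -3.2, 0, 0, 0, 4], [2, -3.2, 0, 0, 0, 4], [2, -3.2, 0, 0, 0, 4], [2, -3.2, 0, 0, 0, 4], [2, -3.2, 0, 0, 0, 4], [2, -3.2, 0, 0, 0, 4], [2, -3.2, 0, 0, 0, 4], [2, -3.2, 0, 0, 0, 0], [2, -3.2, 0, 0, 0, 0]]], "gripper": 0.2, "squeeze": 40}}

```text
t: 1.1
tool_pos: [0.4666, 0.1856, 0.2428]
orientation: [0.337, -3.123, 0.0]
force: [1.1, 1.1, 0.7]
opening: 0.0554
gripper_force: 0.0
```

```bash
cat >> h.py <<'E'
o=np.array([.6082,-.0191]);yaw=.2206
Rp=np.array([[np.cos(yaw),-np.sin(yaw)],[np.sin(yaw),np.cos(yaw)]])
W=lambda x,y:Rp@np.array([x,y])+o
P=lambda p:Rp.T@(np.array(p)[:2]-o)
def st():
    from scipy.spatial.transform import Rotation as Q
    s=monitor.read_state();p=s['tool_pos'];M=Q.from_rotvec(s['orientation']).as_matrix()
    print('t %.2f'%s['t'],'tcp',p.round(4),'press',P(p).round(4),'yaw_y',np.degrees(np.arctan2(M[1,1],M[0,1])).round(1),'z',M[:,2].round(3),'F',s['force'].round(1),'op',round(s['opening'],4),'gf',round(s['gripper_force'],1),'q6',round(s['q'][5],2))
    return s
E
python3 - <<'E'
from h import *
st()
for a in np.arange(.24,3.01,.23):
    print(round(a,2),W(-.030-.045*np.cos(a),.140+.045*np.sin(a)).round(4))
E
```

```text
t 1.10 tcp [0.4666 0.1856 0.2428] press [-0.0934  0.2307] yaw_y 102.3 z [-0. -0. -1.] F [1.1 1.1 0.7] op 0.0554 gf 0.0 q6 -1.51
0.24 [0.5033 0.1118]
0.47 [0.5047 0.122 ]
0.7 [0.5084 0.1317]
0.93 [0.5141 0.1403]
1.16 [0.5217 0.1473]
1.39 [0.5307 0.1524]
1.62 [0.5406 0.1553]
1.85 [0.5509 0.1559]
2.08 [0.5611 0.1541]
2.31 [0.5706 0.15  ]
2.54 [0.5789 0.1439]
2.77 [0.5856 0.1361]
3.0 [0.5904 0.1269]
```

Request:
{"name": "arm_command", "arguments": {"deltas": [[[1.3, -2.5, 0, 0, 0, 0], [1.2, -2.5, 0, 0, 0, 0], [1.2, -2.4, 0, 0, 0, 0], [0, 0, -2, 0, 0, 0], [0, 0, -2.5, 0, 0, 0], [0, 0, -2.5, 0, 0, 0], [0, 0, -2, 0, 0, 0], [0, 0, -1.5, 0, 0, 0], [0, 0, -1.3, 0, 0, 0], [0, 0, 0, 0, 0, 0]]]}}

```text
t: 1.93
tool_pos: [0.501, 0.1131, 0.1216]
orientation: [0.336, -3.118, 0.0]
force: [-0.3, -0.4, -1.0]
opening: 0.0559
gripper_force: 0.0
```

Request:
{"name": "arm_command", "arguments": {"deltas": [[[0, 0, 0, 0, 0, 0], [0, 0, 0, 0, 0, 0], [0, 0, 0, 0, 0, 0], [0, 0, 0, 0, 0, 0], [0, 0, 0, 0, 0, 0], [0, 0, 0, 0, 0, 0]]], "gripper": -1}}

```text
t: 2.43
tool_pos: [0.5036, 0.1135, 0.1258]
orientation: [-0.336, 3.122, 0.0]
force: [0.3, 0.1, -0.5]
opening: 0.0205
gripper_force: 0.0
```

Run:
```python
from h import *
st();snap('scene','c',(200,180,400,330),4)
```

```text
t 2.43 tcp [0.5036 0.1135 0.1258] press [-0.073   0.1522] yaw_y 102.3 z [ 0.001  0.    -1.   ] F [ 0.3  0.1 -0.5] op 0.0205 gf 0.0 q6 -1.66
```

View pics/c.png

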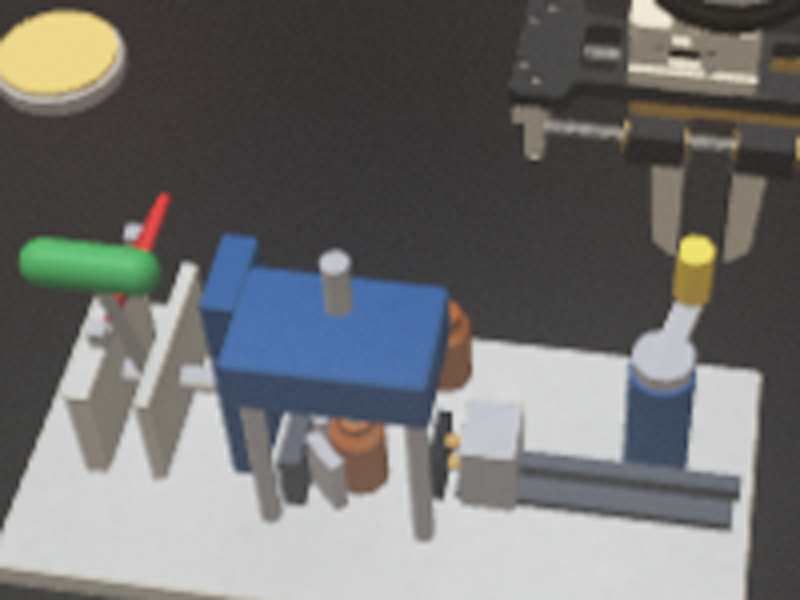

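The fingertips appear at about (690,255) in the crop, behind the knob top at (696,240). I'll check this against the projected TCP.

Run:
```python
from h import *
s=st()
f=lambda p:((proj('scene',p)-[200,180])*4).round()
p=s['tool_pos'];print('tcp',f(p),'grasp',f(p+[0,0,.019]),'knob bottom/top',f([.5033,.1118,.116]),f([.5033,.1118,.152]))
```

```text
t 2.48 tcp [0.5035 0.1134 0.1256] press [-0.0732  0.1522] yaw_y 102.3 z [ 0.001  0.    -1.   ] F [-0.9  0.1 -0.1] op 0.0165 gf 0.0 q6 -1.66
tcp [693. 282.] grasp [696. 258.] knob bottom/top [689. 293.] [694. 248.]
```

Request:
{"name": "arm_command", "arguments": {"deltas": [[[0, 0, 0, 0, 0, 0], [0, 0, 0, 0, 0, 0]]]}}

```text
t: 2.65
tool_pos: [0.5033, 0.1134, 0.1252]
orientation: [-0.336, 3.123, -0.0]
force: [-0.0, -0.3, 0.7]
opening: 0.0035
gripper_force: 0.0
```

The fingers closed to 3.5 mm, so they missed the knob. The image shows them behind it, towards -x. I'll look with both cameras in one composite.

Run:
```python
from h import *
a=eyes.read_camera('top');b=eyes.read_camera('scene');s=st()
cv2.imwrite('pics/d_top.png',a);cv2.imwrite('pics/d_sc.png',b)
f=lambda c,p:proj(c,p).round(1)
p=s['tool_pos'];print(f('top',p),f('scene',p))
A=cv2.resize(a[160:360,200:400],None,fx=2,fy=2,interpolation=cv2.INTER_CUBIC)
B=cv2.resize(b[200:300,320:420],None,fx=4,fy=4,interpolation=cv2.INTER_CUBIC)
cv2.imwrite('pics/d.png',np.hstack([A,B]))
```

```text
t 2.75 tcp [0.5032 0.1134 0.1251] press [-0.0735  0.1522] yaw_y 102.3 z [-0. -0. -1.] F [ 0.2  0.2 -0.1] op 0.0008 gf 0.0 q6 -1.66
[260.2 242.6] [373.3 250.6]
```

View pics/d.png

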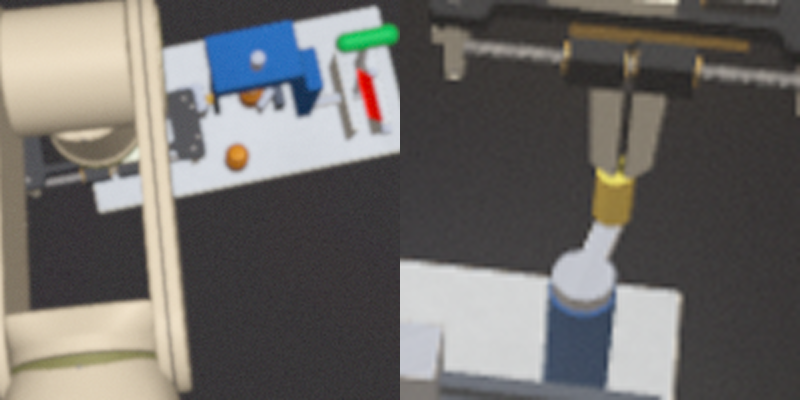

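Run:
```python
from h import *
print(proj('scene',[.241,.549,.1872]),proj('scene',[.241+.402*.055,.549+.916*.055,.1872]),proj('scene',[.241-.402*.055,.549-.916*.055,.1872]),proj('top',[.241,.549,.1872]))
for c in('top','scene'):print(proj(c,[0,0,0]))
b=cv2.imread('pics/full_b.png');d=cv2.imread('pics/full_c.png')
B=cv2.resize(b[90:210,540:640],None,fx=4,fy=4,interpolation=cv2.INTER_CUBIC)
C=cv2.resize(d[205:265,345:415],None,fx=5.71,fy=8,interpolation=cv2.INTER_CUBIC)
cv2.imwrite('pics/e.png',np.hstack([B,C[:480,:400]]))
```

```text
[610.39605628 199.31574428] [637.46918975 212.12401349] [584.78495337 187.19916009] [ 40.36175823 359.20355574]
[305.52241156 463.73653062]
[384.27494693 150.71497194]
```

View pics/e.png

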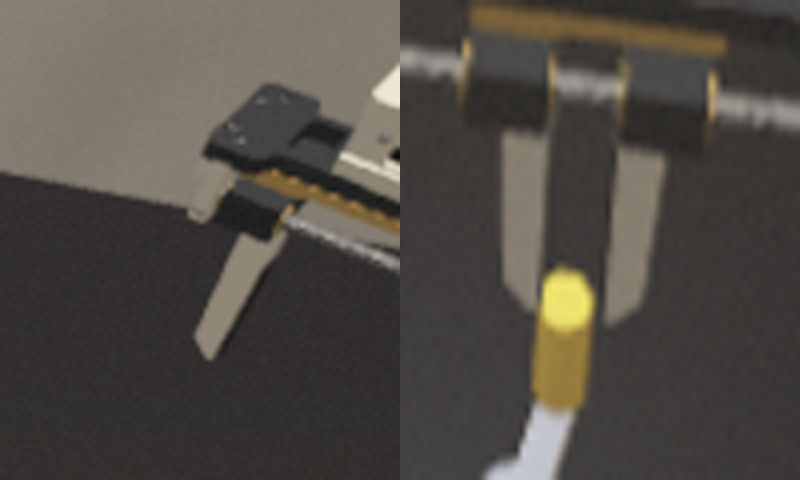

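Run:
```python
from h import *
y=lambda a:np.array([np.cos(np.radians(a)),np.sin(np.radians(a)),0]);x=lambda a:np.array([np.sin(np.radians(a)),-np.cos(np.radians(a)),0])
for n,p,a in(('start',np.array([.241,.549,.1872]),66.3),('now',np.array([.5032,.1134,.1251]),102.3)):
    for z in(.084,.12):
        for w in(-.0375,.0375): print(n,z,w,'top',proj('top',p-.094*y(a)+w*x(a)+[0,0,z]).round(1),'scene',proj('scene',p-.094*y(a)+w*x(a)+[0,0,z]).round(1))
a=cv2.imread('pics/full_a.png');d=cv2.imread('pics/d_top.png')
A=cv2.resize(a[330:430,0:100],None,fx=4,fy=4,interpolation=cv2.INTER_CUBIC)
D=cv2.resize(d[180:280,210:310],None,fx=4,fy=4,interpolation=cv2.INTER_CUBIC)
cv2.imwrite('pics/f.png',np.hstack([A,D]))
```

```text
start 0.084 -0.0375 top [ 50.4 402.6] scene [591.  140.1]
start 0.084 0.0375 top [ 70.6 364.8] scene [574.9 155.8]
start 0.12 -0.0375 top [ 40.2 405.6] scene [598.4 125.5]
start 0.12 0.0375 top [ 61.3 366.2] scene [582.1 141.1]
now 0.084 -0.0375 top [304.  244.3] scene [331.8 204.8]
now 0.084 0.0375 top [297.1 210.3] scene [326.  231.2]
now 0.12 -0.0375 top [304.  241.3] scene [331.8 191.5]
now 0.12 0.0375 top [297.  206.1] scene [325.8 218.1]
```

View pics/f.png

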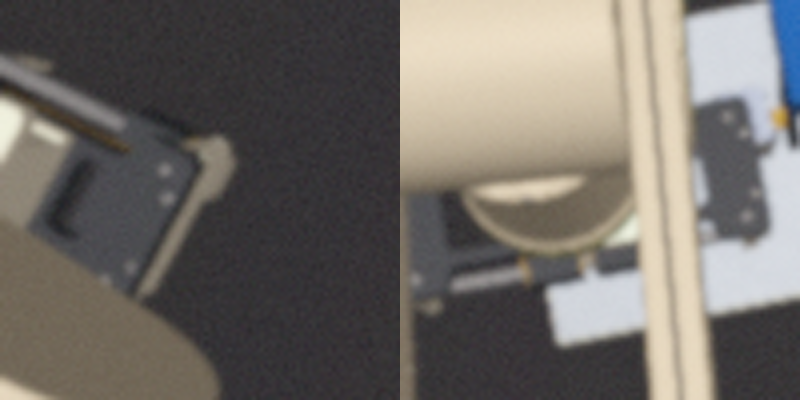

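Top view confirms the gripper's x and y. In the scene view the fingertips sit about 30 mm higher than the reported TCP, both here and at the start, so the fingers closed just above the knob top. I'll open, descend about 3 cm while watching the force, and close again.

Request:
{"name": "arm_command", "arguments": {"deltas": [[[0, 0, 0, 0, 0, 0], [0, 0, 0, 0, 0, 0], [0, -0.1, 0, 0, 0, 0], [0, 0, 0, 0, 0, 0], [0, 0, -0.5, 0, 0, 0], [0, 0, -0.5, 0, 0, 0], [0, 0, -0.5, 0, 0, 0], [0, 0, -0.5, 0, 0, 0], [0, 0, -0.3, 0, 0, 0], [0, 0, -0.2, 0, 0, 0], [0, 0, 0, 0, 0, 0], [0, 0, 0, 0, 0, 0]]], "gripper": 0.2}}

```text
t: 3.75
tool_pos: [0.5032, 0.1124, 0.1]
orientation: [0.336, -3.123, 0.0]
force: [-0.5, -1.1, 0.4]
opening: 0.0559
gripper_force: 0.0
```

Request:
{"name": "arm_command", "arguments": {"deltas": [[[0, 0, 0, 0, 0, 0], [0, 0, 0, 0, 0, 0], [0, 0, 0, 0, 0, 0], [0, 0, 0, 0, 0, 0], [0, 0, 0, 0, 0, 0], [0, 0, 0, 0, 0, 0], [0, 0, 0, 0, 0, 0], [0, 0, 0, 0, 0, 0]]], "gripper": -1}}

```text
t: 4.42
tool_pos: [0.5034, 0.1122, 0.1002]
orientation: [-0.336, 3.123, -0.001]
force: [1.5, -2.5, -0.1]
opening: 0.0191
gripper_force: 40.0
```

The grip on the knob is now confirmed (19.1 mm opening, 40 N). Next I turn the crank.

Request:
{"name": "arm_command", "arguments": {"deltas": [[[0.05, 0.51, 0, 0, 0, 0], [0.09, 0.51, 0, 0, 0, 0], [0.16, 0.49, 0, 0, 0, 0], [0.21, 0.48, 0, 0, 0, 0], [0.26, 0.45, 0, 0, 0, 0], [0.31, 0.41, 0, 0, 0, 0], [0.36, 0.37, 0, 0, 0, 0], [0.4, 0.33, 0, 0, 0, 0], [0, 0, 0, 0, 0, 0]]]}}

```text
t: 5.17
tool_pos: [0.5229, 0.1476, 0.1002]
orientation: [-0.336, 3.122, -0.003]
force: [5.7, -6.6, -0.4]
opening: 0.0193
gripper_force: 40.0
```

Run:
```python
from h import *
s=st();print(W(-.030-.045*np.cos(1.16),.140+.045*np.sin(1.16)))
```

```text
t 5.17 tcp [0.5229 0.1476 0.1002] press [-0.0468  0.1813] yaw_y 102.3 z [ 0.002 -0.002 -1.   ] F [ 5.7 -6.6 -0.4] op 0.0193 gf 40.0 q6 -1.6
[0.52173063 0.14726702]
```

Request:
{"name": "arm_command", "arguments": {"deltas": [[[0.43, 0.28, 0, 0, 0, 0], [0.47, 0.23, 0, 0, 0, 0], [0.48, 0.17, 0, 0, 0, 0], [0.51, 0.12, 0, 0, 0, 0], [0.51, 0.06, 0, 0, 0, 0], [0.52, 0, 0, 0, 0, 0], [0.51, -0.06, 0, 0, 0, 0], [0.51, -0.12, 0, 0, 0, 0], [0, 0, 0, 0, 0, 0]]]}}

```text
t: 5.92
tool_pos: [0.561, 0.1537, 0.1]
orientation: [0.336, -3.122, 0.003]
force: [-1.6, -9.1, 5.2]
opening: 0.0191
gripper_force: 40.0
```

Run:
```python
from h import *
s=st();print(W(-.030-.045*np.cos(2.08),.140+.045*np.sin(2.08)))
```

```text
t 5.92 tcp [0.561  0.1537 0.1   ] press [-0.0083  0.179 ] yaw_y 102.3 z [-0.002 -0.002 -1.   ] F [-1.6 -9.1  5.2] op 0.0191 gf 40.0 q6 -1.6
[0.56110052 0.15408173]
```

Request:
{"name": "arm_command", "arguments": {"deltas": [[[0.49, -0.18, 0, 0, 0, 0], [0.46, -0.23, 0, 0, 0, 0], [0.43, -0.28, 0, 0, 0, 0], [0.4, -0.33, 0, 0, 0, 0], [0.36, -0.37, 0, 0, 0, 0], [0.31, -0.41, 0, 0, 0, 0], [0.26, -0.45, 0, 0, 0, 0], [0.22, -0.47, 0, 0, 0, 0], [0.08, -0.25, 0, 0, 0, 0], [0, 0, 0, 0, 0, 0], [0, 0, 0, 0, 0, 0]]]}}

```text
t: 6.83
tool_pos: [0.5904, 0.1269, 0.1001]
orientation: [0.337, -3.122, -0.004]
force: [-5.5, 1.9, 3.7]
opening: 0.019
gripper_force: 40.0
```

Run:
```python
from h import *
s=st();d=P(s['tool_pos'])-[-.03,.14];print(np.linalg.norm(d),np.arctan2(d[1],-d[0]))
snap('scene','g',(230,220,400,345),4.4)
```

```text
t 6.83 tcp [0.5904 0.1269 0.1001] press [0.0145 0.1463] yaw_y 102.3 z [-0.002  0.002 -1.   ] F [-5.5  1.9  3.7] op 0.019 gf 40.0 q6 -1.66
0.044972967814662666 3.0004727378826055
```

View pics/g.png

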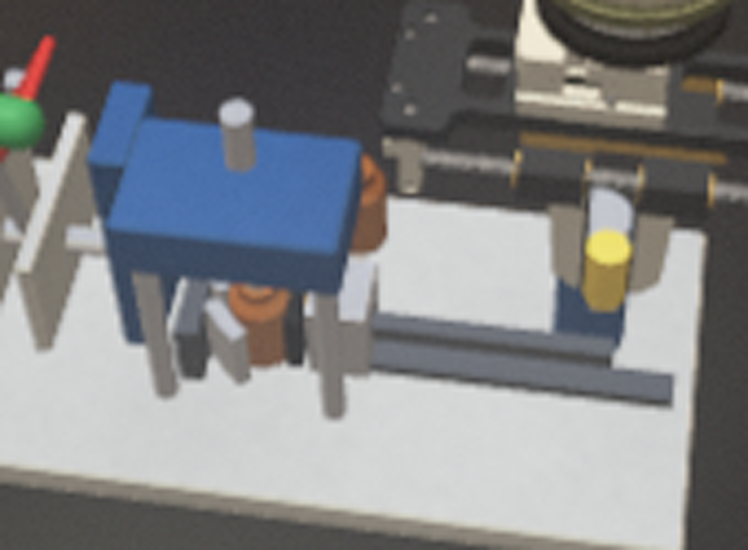

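The jaw pad is against the vial at (295,330) and the vial is upright in the V. The crank is at 3.00 rad. Next I refine the tip-height offset, release, and rotate for the catch.

Run:
```python
from h import *
T=lambda u,v,z:at_z('top',230+(u-1.65)/4.3,155+(v-1.65)/4.3,z)
f=lambda p:((proj('scene',p)-[230,220])*4.4).round()
p=np.array([.5904,.1269,.1001])
for z in(0,.02,.025,.03,.035):
  print(z,[f(np.r_[W(.0145+.0075,.1463+s),.1001+z]) for s in(-.0097,.0097)])
print('bracket',P(T(625,320,.08)),P(T(590,145,.08)))
for x,y in((-.078,-.100),(-.078,-.175),(.002,-.164),(-.086,-.164)):print(x,y,W(x,y))
```

```text
0 [array([575., 324.]), array([618., 329.])]
0.02 [array([577., 298.]), array([621., 303.])]
0.025 [array([578., 291.]), array([621., 296.])]
0.03 [array([579., 285.]), array([622., 290.])]
0.035 [array([579., 278.]), array([623., 283.])]
bracket [-0.08728591 -0.1199884 ] [ 0.01487729 -0.12330963]
-0.078 -0.1 [ 0.55397174 -0.13374421]
-0.078 -0.175 [ 0.57038287 -0.20692669]
0.002 -0.164 [ 0.64603721 -0.17868805]
-0.086 -0.164 [ 0.56016978 -0.19794378]
```

Request:
{"name": "arm_command", "arguments": {"deltas": [[[0, 0, 0, 0, 0, 0], [0, 0, 0, 0, 0, 0], [0, 0, 0, 0, 0, 0], [0, 0, 1, 0, 0, 0], [0, 0, 2, 0, 0, 0], [0, 0, 3, 0, 0, 0], [0, 0, 3, 0, 0, 0], [0, 0, 2.5, 0, 0, 0]]], "gripper": 0}}

```text
t: 7.55
tool_pos: [0.5915, 0.125, 0.2182]
orientation: [-0.336, 3.122, 0.0]
force: [0.6, 0.0, -0.3]
opening: 0.0466
gripper_force: 0.0
```

Request:
{"name": "arm_command", "arguments": {"deltas": [[[-0.4, -2.1, 0, 0, 0, -7], [-0.4, -2.1, 0, 0, 0, -7], [-0.4, -2.1, 0, 0, 0, -7], [-0.4, -2.1, 0, 0, 0, -7], [-0.4, -2.1, 0, 0, 0, -7], [-0.4, -2.1, 0, 0, 0, -7], [-0.4, -2.1, 0, 0, 0, -7], [-0.4, -2.1, 0, 0, 0, -7], [-0.4, -2.1, 0, 0, 0, -7], [-0.4, -2.1, 0, 0, 0, -7], [0, -2, 0, 0, 0, -7], [0, -1.8, 0, 0, 0, -6]]], "gripper": -1}}

```text
t: 8.55
tool_pos: [0.5511, -0.1244, 0.2162]
orientation: [1.826, 2.555, 0.0]
force: [-0.0, 0.6, -0.2]
opening: 0.0002
gripper_force: 0.0
```

Request:
{"name": "arm_command", "arguments": {"deltas": [[[0, 0, 0, 0, 0, 0], [0, 0, 0, 0, 0, 0], [0, 0, 0, 0, 0, 0]]]}}

```text
t: 8.8
tool_pos: [0.5513, -0.1226, 0.2156]
orientation: [1.815, 2.564, 0.001]
force: [-0.2, 0.0, -0.1]
opening: 0.0005
gripper_force: 0.0
```

Run:
```python
from h import *
st();print(W(-.078,-.09))
```

```text
t 8.80 tcp [ 0.5513 -0.1226  0.2156] press [-0.0782 -0.0885] yaw_y 19.4 z [ 0.  0. -1.] F [-0.2  0.  -0.1] op 0.0005 gf 0.0 q6 -0.65
[ 0.55178359 -0.12398655]
```

Request:
{"name": "arm_command", "arguments": {"deltas": [[[0, 0, -2, 0, 0, -3.4], [0, 0, -3, 0, 0, -3.4], [0, 0, -3, 0, 0, 0], [0, 0, -2, 0, 0, 0], [0, 0, -1.3, 0, 0, 0], [0, 0, -0.7, 0, 0, 0], [0, 0, 0, 0, 0, 0], [0, 0, 0, 0, 0, 0]]]}}

```text
t: 9.47
tool_pos: [0.5519, -0.1228, 0.0962]
orientation: [1.965, 2.45, 0.001]
force: [0.5, 0.2, -0.9]
opening: 0.0003
gripper_force: 0.0
```

Run:
```python
from h import *
st();snap('scene','i',(200,180,400,330),4)
```

```text
t 9.47 tcp [ 0.5519 -0.1228  0.0962] press [-0.0777 -0.0889] yaw_y 12.6 z [ 0.001 -0.    -1.   ] F [ 0.5  0.2 -0.9] op 0.0003 gf 0.0 q6 -0.53
```

View pics/i.png

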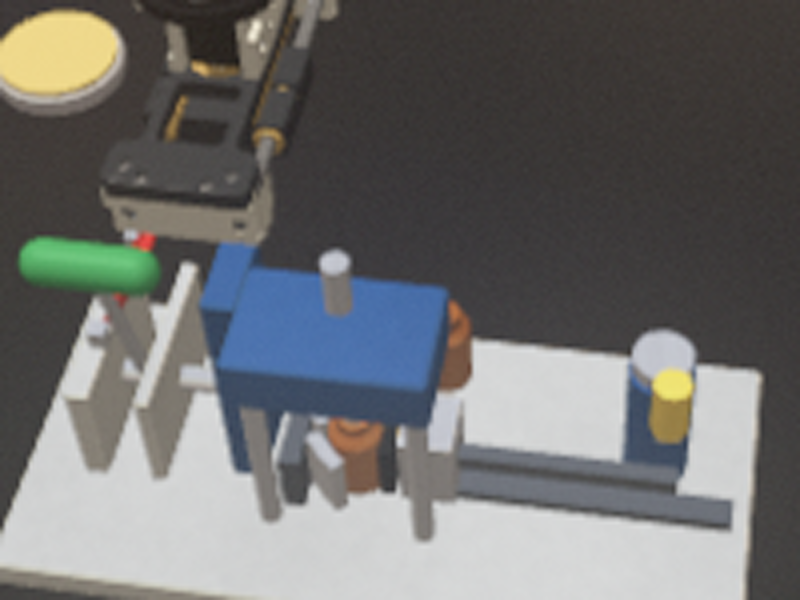

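The jaw stays closed after release. The closed fingers are poised beside the catch, hidden behind the gripper body. I'll check the body's clearance over the grip before pushing.

Run:
```python
from h import *
f=lambda p:((proj('scene',p)-[200,180])*4).round()
for z in(.18,.19,.2,.205,.21,.22):print(z,f(np.r_[W(.0163,-.0889-.0375),z]),f(np.r_[W(.0163,-.0889+.0375),z]))
```

```text
0.18 [114. 285.] [264. 302.]
0.19 [111. 271.] [262. 288.]
0.2 [107. 257.] [259. 274.]
0.205 [105. 250.] [258. 267.]
0.21 [103. 243.] [257. 260.]
0.22 [100. 229.] [255. 246.]
```

Request:
{"name": "arm_command", "arguments": {"deltas": [[[0, 0, -0.5, 0, 0, 0], [0, 0, -0.5, 0, 0, 0], [0.16, -0.7, 0, 0, 0, 0], [0.16, -0.7, 0, 0, 0, 0], [0.16, -0.7, 0, 0, 0, 0], [0.16, -0.7, 0, 0, 0, 0], [0.16, -0.7, 0, 0, 0, 0], [0.16, -0.7, 0, 0, 0, 0]]]}}

```text
t: 10.18
tool_pos: [0.561, -0.1658, 0.0854]
orientation: [-1.967, -2.45, -0.001]
force: [-0.9, 0.9, 0.9]
opening: 0.0006
gripper_force: 0.9
```

Request:
{"name": "arm_command", "arguments": {"deltas": [[[0.16, -0.7, 0, 0, 0, 0], [0.16, -0.7, 0, 0, 0, 0], [0.16, -0.7, 0, 0, 0, 0]]]}}

```text
t: 10.43
tool_pos: [0.5656, -0.1864, 0.0852]
orientation: [-1.966, -2.449, -0.001]
force: [-1.0, 4.2, -0.2]
opening: 0.0005
gripper_force: 1.7
```

Request:
{"name": "arm_command", "arguments": {"deltas": [[[0.16, -0.7, 0, 0, 0, 0], [0.16, -0.7, 0, 0, 0, 0], [0.16, -0.7, 0, 0, 0, 0]]]}}

```text
t: 10.68
tool_pos: [0.5703, -0.2076, 0.0849]
orientation: [-1.966, -2.45, 0.0]
force: [-2.2, 9.4, 3.2]
opening: 0.0006
gripper_force: 4.2
```

```bash
cat > red.py <<'E'
from h import *
st()
for c,(x0,y0,x1,y1) in(('top',(350,150,430,250)),('scene',(190,210,280,310))):
    im=eyes.read_camera(c)[y0:y1,x0:x1].astype(int)
    m=(im[...,2]>120)&(im[...,1]<70)&(im[...,0]<70);v,u=np.nonzero(m)
    if len(u):
        print(c,len(u),'u',u.min()+x0,u.max()+x0,'v',v.min()+y0,v.max()+y0)
        h=cv2.convexHull(np.c_[u+x0,v+y0].astype(np.int32));print(h[:,0].tolist())
    else:print(c,'none')
for a in(.8,1.2,1.4,1.6):
    l=.55-a
    e=[np.r_[W(x,-.16+r*np.sin(l)),.098+r*np.cos(l)] for x in(-.081,-.023) for r in(.01,.053)]
    print(a,[(proj('top',p).round().tolist(),proj('scene',p).round().tolist()) for p in e])
E
python3 red.py
```

```text
t 10.68 tcp [ 0.5703 -0.2076  0.0849] press [-0.0782 -0.1757] yaw_y 12.5 z [-0.  0. -1.] F [-2.2  9.4  3.2] op 0.0006 gf 4.2 q6 -0.65
top none
scene 30 u 203 229 v 239 258
[[229, 239], [221, 258], [219, 258], [216, 257], [207, 253], [203, 251], [203, 250], [204, 248], [228, 239]]
0.8 [([394.0, 221.0], [231.0, 238.0]), ([402.0, 216.0], [223.0, 224.0]), ([388.0, 197.0], [223.0, 258.0]), ([396.0, 191.0], [215.0, 244.0])]
1.2 [([395.0, 220.0], [230.0, 238.0]), ([409.0, 215.0], [216.0, 226.0]), ([389.0, 197.0], [222.0, 258.0]), ([403.0, 191.0], [207.0, 246.0])]
1.4 [([396.0, 220.0], [229.0, 238.0]), ([412.0, 215.0], [213.0, 228.0]), ([390.0, 197.0], [221.0, 258.0]), ([406.0, 191.0], [204.0, 248.0])]
1.6 [([396.0, 220.0], [229.0, 239.0]), ([413.0, 215.0], [211.0, 231.0]), ([390.0, 197.0], [221.0, 259.0]), ([407.0, 192.0], [202.0, 250.0])]
```

The catch's rear free corner is seen at (203,250), which matches 1.6 rad at its stop. I'll back off, lift and move over the grip with the gripper open.

Request:
{"name": "arm_command", "arguments": {"deltas": [[[0, 0, 0, 0, 0, 0], [0, 0, 0, 0, 0, 0], [-0.22, 0.98, 0, 0, 0, 0], [0, 0, 2, 0, 0, 0], [0, 0, 3, 0, 0, 0], [0, 0, 3.5, 0, 0, 0], [0, 0, 3.5, 0, 0, 0], [0.8, 0.2, 1, 0, 0, 0], [2, 0.5, 0, 0, 0, 0], [2.2, 0.5, 0, 0, 0, 0], [2, 0.45, 0, 0, 0, 0], [0.8, 0.2, 0, 0, 0, 0]]]}}

```text
t: 11.78
tool_pos: [0.6478, -0.1772, 0.2147]
orientation: [1.965, 2.451, 0.001]
force: [0.4, -0.6, -0.4]
opening: 0.0006
gripper_force: 0.0
```

Request:
{"name": "arm_command", "arguments": {"deltas": [[[0, 0, 0, 0, 0, 0], [0, 0, 0, 0, 0, 0], [0, 0, 0, 0, 0, 0], [0, 0, 0, 0, 0, 0], [0, 0, 0, 0, 0, 0]]], "gripper": 0.8}}

```text
t: 12.2
tool_pos: [0.6455, -0.1791, 0.2155]
orientation: [1.967, 2.449, -0.0]
force: [-0.3, 0.5, -0.0]
opening: 0.0295
gripper_force: 0.0
```

```bash
python3 red.py
```

```text
t 12.20 tcp [ 0.6455 -0.1791  0.2155] press [ 0.0014 -0.1643] yaw_y 12.5 z [ 0. -0. -1.] F [-0.3  0.5 -0. ] op 0.0295 gf 0.0 q6 -0.56
top none
scene 61 u 203 230 v 231 258
[[230, 240], [221, 258], [219, 258], [216, 257], [207, 253], [203, 251], [203, 250], [209, 236], [211, 232], [212, 231], [213, 231], [220, 234], [228, 238]]
0.8 [([394.0, 221.0], [231.0, 238.0]), ([402.0, 216.0], [223.0, 224.0]), ([388.0, 197.0], [223.0, 258.0]), ([396.0, 191.0], [215.0, 244.0])]
1.2 [([395.0, 220.0], [230.0, 238.0]), ([409.0, 215.0], [216.0, 226.0]), ([389.0, 197.0], [222.0, 258.0]), ([403.0, 191.0], [207.0, 246.0])]
1.4 [([396.0, 220.0], [229.0, 238.0]), ([412.0, 215.0], [213.0, 228.0]), ([390.0, 197.0], [221.0, 258.0]), ([406.0, 191.0], [204.0, 248.0])]
1.6 [([396.0, 220.0], [229.0, 239.0]), ([413.0, 215.0], [211.0, 231.0]), ([390.0, 197.0], [221.0, 259.0]), ([407.0, 192.0], [202.0, 250.0])]
```

The catch stays at about 1.55 rad. Descend over the grip.

Request:
{"name": "arm_command", "arguments": {"deltas": [[[0, 0, 0, 0, 0, 0], [0, 0, 0, 0, 0, 0], [0, 0, 0, 0, 0, 0], [0, 0, 0, 0, 0, 0], [0, 0, -1.5, 0, 0, 0], [0, 0, -1.5, 0, 0, 0], [0, 0, -1.5, 0, 0, 0], [0, 0, -1.5, 0, 0, 0], [0, 0, -1.5, 0, 0, 0], [0, 0, -0.8, 0, 0, 0], [0, 0, -0.4, 0, 0, 0], [0, 0, 0, 0, 0, 0]]]}}

```text
t: 13.3
tool_pos: [0.6456, -0.1785, 0.1271]
orientation: [-1.965, -2.449, 0.001]
force: [0.1, 0.4, -0.1]
opening: 0.0837
gripper_force: 0.0
```

Request:
{"name": "arm_command", "arguments": {"deltas": [[[0, 0, 0, 0, 0, 0], [0, 0, 0, 0, 0, 0], [0, 0, 0, 0, 0, 0], [0, 0, 0, 0, 0, 0], [0, 0, 0, 0, 0, 0], [0, 0, 0, 0, 0, 0], [0, 0, 0, 0, 0, 0], [0, 0, 0, 0, 0, 0], [0, 0, 0, 0, 0, 0], [0, 0, 0, 0, 0, 0], [0, 0, 0, 0, 0, 0]]], "gripper": -1, "squeeze": 20}}

```text
t: 14.22
tool_pos: [0.6468, -0.1786, 0.1283]
orientation: [1.966, 2.449, 0.001]
force: [3.9, 0.4, -1.4]
opening: 0.0229
gripper_force: 20.0
```

```bash
python3 -c "
from h import *
st()"
```

```text
t 14.22 tcp [ 0.6468 -0.1786  0.1283] press [ 0.0028 -0.1641] yaw_y 12.5 z [ 0.001  0.    -1.   ] F [ 3.9  0.4 -1.4] op 0.0229 gf 20.0 q6 -0.56
```

Gripped: opening 22.9 mm on the 24 mm bar, 20 N. Pull along the arc.

Request:
{"name": "arm_command", "arguments": {"deltas": [[[-0.87, -0.19, 0.19, 0, 0, 0], [-0.88, -0.2, 0.13, 0, 0, 0], [-0.89, -0.2, 0.07, 0, 0, 0], [-0.89, -0.2, 0, 0, 0, 0], [-0.89, -0.2, -0.06, 0, 0, 0], [0, 0, 0, 0, 0, 0]]]}}

```text
t: 14.72
tool_pos: [0.6036, -0.1886, 0.1344]
orientation: [1.963, 2.446, 0.005]
force: [4.6, 3.5, 8.2]
opening: 0.0237
gripper_force: 20.0
```

Request:
{"name": "arm_command", "arguments": {"deltas": [[[-0.88, -0.2, -0.12, 0, 0, 0], [-0.87, -0.2, -0.19, 0, 0, 0], [-0.85, -0.19, -0.25, 0, 0, 0], [-0.83, -0.19, -0.31, 0, 0, 0], [-0.81, -0.18, -0.37, 0, 0, 0], [0, 0, 0, 0, 0, 0], [0, 0, 0, 0, 0, 0]]]}}

```text
t: 15.3
tool_pos: [0.5617, -0.1984, 0.1216]
orientation: [1.963, 2.446, 0.004]
force: [4.4, 2.7, 8.0]
opening: 0.023
gripper_force: 20.0
```

```bash
python3 red.py | head -4
python3 - <<'E'
from h import *
im=eyes.read_camera('scene')
m=(im[...,1]>110)&(im[...,2]<90)&(im[...,0]<110);m[:200]=0;m[300:]=0;m[:,:190]=0;m[:,280:]=0
v,u=np.nonzero(m);print(len(u),(u.min(),u.max(),v.min(),v.max()) if len(u) else 0)
for a in(0,.6,.65,.7):
  print(a,[proj('scene',np.r_[W(-.029+.13*np.sin(.25-a),y),.05+.13*np.cos(.25-a)]).round(1) for y in(-.182,-.11)])
E
```

```text
t 15.30 tcp [ 0.5617 -0.1984  0.1216] press [-0.0846 -0.1648] yaw_y 12.5 z [ 0.006 -0.001 -1.   ] F [4.4 2.7 8. ] op 0.023 gf 20.0 q6 -0.64
top none
scene 64 u 203 232 v 231 259
[[232, 243], [229, 250], [221, 259], [216, 257], [207, 253], [203, 251], [203, 250], [209, 236], [211, 232], [212, 231], [213, 231], [220, 234], [228, 238], [229, 239]]
117 (np.int64(227), np.int64(250), np.int64(212), np.int64(222))
0 [array([203.9, 244.5]), array([238.8, 248.4])]
0.6 [array([216.2, 218.7]), array([249.3, 222.2])]
0.65 [array([217.3, 217.5]), array([250.2, 220.9])]
0.7 [array([218.4, 216.4]), array([251.1, 219.9])]
```

Request:
{"name": "arm_command", "arguments": {"deltas": [[[-0.3, -0.07, -0.15, 0, 0, 0], [-0.2, -0.05, -0.1, 0, 0, 0], [0, 0, 0, 0, 0, 0], [0, 0, 0, 0, 0, 0]]]}}

```text
t: 15.78
tool_pos: [0.5612, -0.1986, 0.1213]
orientation: [1.957, 2.442, 0.013]
force: [18.5, 8.8, 8.9]
opening: 0.0235
gripper_force: 20.0
```

Run:
```python
from h import *
st()
im=eyes.read_camera('scene')
m=(im[...,1]>110)&(im[...,2]<90)&(im[...,0]<110);m[:200]=0;m[300:]=0;m[:,:190]=0;m[:,280:]=0
v,u=np.nonzero(m);print(len(u),(u.min(),u.max(),v.min(),v.max()) if len(u) else 0)
```

```text
t 15.78 tcp [ 0.5612 -0.1986  0.1213] press [-0.0851 -0.1649] yaw_y 12.6 z [ 0.015 -0.001 -1.   ] F [18.5  8.8  8.9] op 0.0235 gf 20.0 q6 -0.65
119 (np.int64(228), np.int64(251), np.int64(212), np.int64(222))
```

The lever is at its hard stop: a 5 mm further command moved it only 0.5 mm, and the force rose to 18 N. I'll settle briefly and hand in.

Request:
{"name": "arm_command", "arguments": {"deltas": [[[0, 0, 0, 0, 0, 0], [0, 0, 0, 0, 0, 0], [0, 0, 0, 0, 0, 0], [0, 0, 0, 0, 0, 0], [0, 0, 0, 0, 0, 0], [0, 0, 0, 0, 0, 0]]]}}

```text
t: 16.33
tool_pos: [0.5612, -0.1986, 0.1213]
orientation: [1.957, 2.442, 0.013]
force: [19.2, 7.9, 8.4]
opening: 0.0234
gripper_force: 20.0
```

Run:
```python
from h import *
st();print(ticket.close_job())
```

```text
t 16.33 tcp [ 0.5612 -0.1986  0.1213] press [-0.0851 -0.1649] yaw_y 12.6 z [ 0.014 -0.001 -1.   ] F [19.2  7.9  8.4] op 0.0234 gf 20.0 q6 -0.65
the job is handed in; nothing more can be done
None
```

I handed the job in at 16.3 s with the vial clamped, the catch flipped out to about 1.55 rad, and the lever held at its hard stop with a 20 N grip; no verdict came back, and I inferred the stopper press from the lever position rather than seeing it.

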